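Check a lamp housing cover for rocking with a straightedge

TASK

Check whether the cover of the closed lamp housing is bowed: lay the straightedge across the middle of the cover, parallel to the cover's long sides, and let go of it. Then press its left end (the robot's left) firmly down until it meets the cover and hold for a moment, and after that do the same with its right end, so that any rocking shows. Leave the straightedge lying across the cover.

Things in the scene. Friction and masses are not known exactly. Their poses are not given: they have to be found in the camera images.
- grip (a point): Straightedge: loose flat steel bar 220 mm long (y), 30 wide (x), 8 thick, with an upright black grip block on its middle, 50 (y) by 20 mm (x), from 8 to 52 mm above the underside. This point is in the grip over the bar's centre, 34 mm above the underside; pinch across the 20 mm. z up. About 0.32 kg. Starts flat on the bench.
- end_a (a point): Press point on the top face of the straightedge, 95 mm from its middle towards +y and 15 mm in from the tip of the bar. The bar is alike at both ends.
- end_b (a point): Press point on the top face of the straightedge, 95 mm from its middle towards -y and 15 mm in from the tip of the bar.
- housing: Closed lamp housing of bare aluminium, fixed, 160 (x) by 240 mm (y), with a dark screw at each corner of its cover; not the square lamp with LEDs. Origin: centre of its underside, on the bench; z up, +y along its long sides to the robot's left. The cover is bowed: highest (51 mm) along its middle line y = 0, falling 2.5 degrees to 46 mm at both short sides, so a bar laid along y rocks there.
There are look-alikes about, which are no part of the job. Leave any turquoise look-alike of the part that bears grip alone.

How it is judged:
On the way, in this order (a step that is already met when the one before it is completed fails the run):
1. the straightedge lies across the middle of the cover, let go (horizontal distance between grip and housing below 0.02 m and angle between the y axis of grip and the y axis of housing, either way round below 0.1745 rad and angle between grip's own z axis and vertical below 0.12 rad and contact force between straightedge and housing above 0.5 N and contact force between the fingers and straightedge below 0.1 N and linear speed of straightedge below 0.03 m/s), for 0.2 s.
2. the fingers press its left end down onto the cover (((y of end_a in the frame of housing above 0.04 m and horizontal distance between the grasp point and end_a below 0.03 m and contact force between the fingers and straightedge above 2 N and z of end_a in the frame of housing below 0.0572 m and horizontal distance between grip and housing below 0.03 m and angle between the y axis of grip and the y axis of housing, either way round below 0.25 rad and angle between grip's own z axis and vertical below 0.12 rad and contact force between straightedge and housing above 0.5 N) or (y of end_b in the frame of housing above 0.04 m and horizontal distance between the grasp point and end_b below 0.03 m and contact force between the fingers and straightedge above 2 N and z of end_b in the frame of housing below 0.0572 m and horizontal distance between grip and housing below 0.03 m and angle between the y axis of grip and the y axis of housing, either way round below 0.25 rad and angle between grip's own z axis and vertical below 0.12 rad and contact force between straightedge and housing above 0.5 N))), for 0.2 s.
3. the fingers press its right end down onto the cover (((y of end_a in the frame of housing below -0.04 m and horizontal distance between the grasp point and end_a below 0.03 m and contact force between the fingers and straightedge above 2 N and z of end_a in the frame of housing below 0.0572 m and horizontal distance between grip and housing below 0.03 m and angle between the y axis of grip and the y axis of housing, either way round below 0.25 rad and angle between grip's own z axis and vertical below 0.12 rad and contact force between straightedge and housing above 0.5 N) or (y of end_b in the frame of housing below -0.04 m and horizontal distance between the grasp point and end_b below 0.03 m and contact force between the fingers and straightedge above 2 N and z of end_b in the frame of housing below 0.0572 m and horizontal distance between grip and housing below 0.03 m and angle between the y axis of grip and the y axis of housing, either way round below 0.25 rad and angle between grip's own z axis and vertical below 0.12 rad and contact force between straightedge and housing above 0.5 N))), for 0.2 s.
At the end, for the whole second after the job is handed in: Laid within 20 mm and 10 degrees of the cover's middle and let go; left, then right end pressed by the fingers within 30 mm of its press point (over 2 N, 0.2 s, end 2 mm below level); at the end it lies still on the cover, let go, within 30 mm and 14 degrees (horizontal distance between grip and housing below 0.03 m and angle between the y axis of grip and the y axis of housing, either way round below 0.25 rad and angle between grip's own z axis and vertical below 0.12 rad and contact force between straightedge and housing above 0.5 N and contact force between the fingers and straightedge below 0.1 N and linear speed of straightedge below 0.02 m/s); the robot touches nothing.
It also fails if it takes over 54 s, if anything falls off the work surface, if the arm or the gripper's body presses on something with over 40 N, if the wrist force passes 120 N, or if a joint passes its speed limit or range.

ROBOT

A 6-joint arm with a two-finger parallel gripper is mounted at the origin on the work surface. World frame = base frame: x ahead of the robot, y to its left, z up, the work surface at z = 0. Lengths are in m, angles in rad, forces in N, time in s.
With the tool pointing down it reaches from about 0.4 to 0.925 m from the base axis. Payload 3.4 kg.
Tool frame: the origin (TCP) lies midway between the tips of the shut fingers; the grasp point (between the pads) lies 19 mm behind it (pinch_z is the distance from the TCP to the grasp point, in m); z points along the fingers, y is the direction in which the jaws open and shut (so a half turn about z gives the same grasp; the last joint's range is limited). The gripper opens to 85 mm and grips with 20 to 120 N. Pads are 22 mm wide; open, the fingers measure 114 mm over their backs; the gripper's body (76 mm by 85 mm) begins 54 mm behind the grasp point. The pads swing forward as they close: fully open they stand 13 mm farther back than shut.
Start: joints at [-1.21, 0.307, 1.506, -0, 1.328, -0.073], TCP at [0.242, -0.522, 0.231] pointing down, gripper open.
Joint ranges: [-3.12, 3.12], [-1.05, 2.28], [0.14, 2.33], [-1.42, 4.57], [0.1, 2.73], [-2.68, 2.68]. Speed limits (rad/s): [2.57, 2.57, 3.14, 3.14, 3.14, 3.14].

INTERFACE

Orientations are given as a unit quaternion [x, y, z, w].
In Python, from station import movep, move_straight, move_joints, grip, wait, solve_ik, get_obs, camera, IKError, finish_job, pinch_z gives the robot as it stands. Calls block until the motion is done:
- movep(position, orientation): joint-space move of the TCP to a pose.
- move_straight(position, speed=0.15, orientation=None): straight line of the TCP; orientation=None keeps the orientation; speed is the mean speed in m/s.
- move_joints(angles): joint-space move.
- grip(opening, grasp_force=None): finger opening in m; grasp_force is the grip in N (None keeps the last); returns when the fingers have stopped.
- wait(seconds).
- solve_ik(position, orientation): joint angles nearest the present ones, or None.
- get_obs(): the state.
- camera(name): name is "scene" or "side" or "wrist"; returns a dict with "frame" (384x512x3 uint8, red, green, blue), "depth" (384x512 float32, m along the optical axis (not along the pixel's ray), 0 where there is no reading), "mtx" (3x3 intrinsics, pixels), "D" ([k1, k2, p1, p2, k3] as OpenCV has them; the pictures are not rectified), "position" and "orientation" of the camera in the world. Camera axes: x right, y down, z forward; pixel columns grow to the right and rows downward; lengths in m; the calibration is good to about 2 mm. A picture is of the moment at which its call begins.
A pose or a line that the arm cannot do raises IKError and nothing moves.
- finish_job(): hands the job in, once; it reports no verdict.
The state is a dict: "time": time; "joint_positions": joint angles; "qd": joint speeds; "joint_efforts": joint torques, N m; "tool_pos": TCP position; "ee_rot": TCP orientation; "ft_force": force on the tool from outside, world axes, zero at the start; "torque": the same for the moment, N m; "width": finger opening in m.
Only numpy, scipy, OpenCV 4.12 (cv2) and the standard library are available. Lean on these libraries where they do the work, as an engineer would, in place of code of your own. Each camera call takes 0.05 s, during which the arm holds its last target. There are 200 camera calls.

## Working session

There is one attempt and no reset: what is moved stays moved. The work goes in short steps, each a Python script; the robot and the scene stay as the last script left them, time stands still between calls to the robot, and variables do not carry over. Pictures are saved under pics/ and viewed, on a budget of 10 in all, crops included, one or two more only if the job needs it, and the job is handed in when it is done.

```bash
mkdir -p pics; ls
python3 - <<'E'
from station import *
import cv2, numpy as np
ims=[]
for n in("scene","side"):
    c=camera(n); np.savez(f"pics/{n}.npz",**c); cv2.imwrite(f"pics/{n}0.png",c["frame"][:,:,::-1])
    print(n,c["position"],c["orientation"],c["mtx"].tolist() if hasattr(c["mtx"],'tolist') else c["mtx"],c["D"],(np.array(c["depth"])>0).mean())
o=get_obs();print(o["time"],o["tool_pos"],o["ee_rot"],o["ft_force"],o["width"],pinch_z)
E
```

```text
pics
scene [ 1.26691373 -0.24990806  0.68250398] [ 0.72727821  0.52560482 -0.25650529 -0.35918103] [[399.4816045282792, 0.0, 254.2951917613523], [0.0, 399.4816045282792, 182.71522640364623], [0.0, 0.0, 1.0]] [-0.07281893  0.          0.          0.          0.        ] 0.9959971110026041
side [0.17408704 0.66552517 0.9144388 ] [-0.22720667  0.91014555 -0.33687668  0.08078556] [[426.3332439482946, 0.0, 248.94032088684514], [0.0, 426.3332439482946, 193.3524312253056], [0.0, 0.0, 1.0]] [-0.09622405  0.          0.          0.          0.        ] 0.9959360758463541
0.1 [ 0.24196081 -0.5209097   0.23047426] [ 9.76464870e-01  2.15674460e-01 -1.30722208e-04 -9.31960733e-04] [ 0.05533178  0.53602533 -0.11018441] 0.08493789704237806 0.0187
```

View pics/scene0.png

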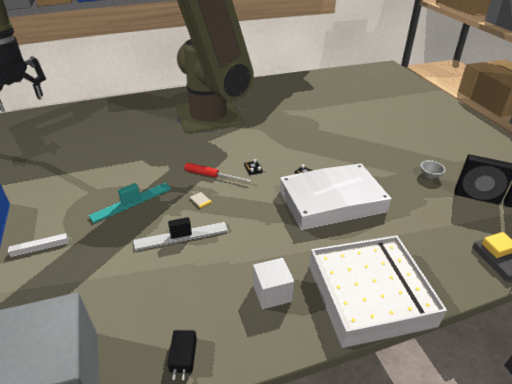

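View pics/side0.png

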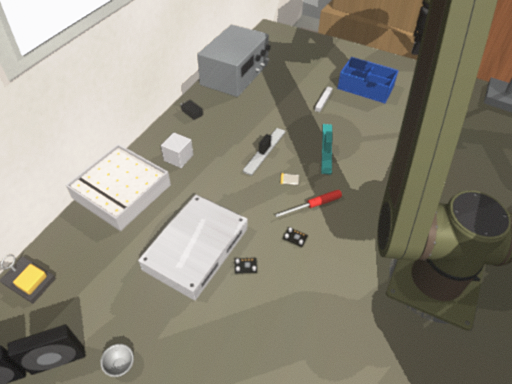

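The scene view shows the steel bar with its black grip at about (180,235) and the closed housing at (333,193). In the side view they are at (265,150) and (195,245). The turquoise look-alike is at (130,200) in the scene view. Next I'll get metric poses from the depth.

```bash
cat > helpers.py <<'E'
import numpy as np, cv2
from scipy.spatial.transform import Rotation as R
def cloud(c):
    h,w=c["depth"].shape; v,u=np.mgrid[:h,:w]
    p=cv2.undistortPoints(np.stack([u,v],-1).reshape(-1,1,2).astype(np.float64),c["mtx"],c["D"]).reshape(h,w,2)
    X=np.dstack([p,np.ones((h,w))])*c["depth"][...,None]
    return X@R.from_quat(c["orientation"]).as_matrix().T+c["position"]
def comp(mask,seed):   # component nearest to the seed pixel
    n,l,s,ce=cv2.connectedComponentsWithStats(mask.astype(np.uint8),connectivity=4)
    ys,xs=np.nonzero(mask); i=np.argmin((xs-seed[0])**2+(ys-seed[1])**2)
    return l==l[ys[i],xs[i]]
def rect(P):
    (c,(a,b),t)=cv2.minAreaRect((P[:,:2]*1000).astype(np.float32)); 
    if a<b: a,b,t=b,a,t+90
    t=(t+90)%180-90
    return np.round(c,1),round(a,1),round(b,1),round(t,2)   # mm, long-axis angle from x in deg
def down(yaw):   # tool down, jaw (tool y) axis at angle yaw+90: tool x at yaw
    return (R.from_euler('z',yaw)*R.from_euler('x',np.pi)).as_quat()
E
python3 - <<'E'
from helpers import *
S={"scene":dict(h=(333,193),b=(150,240),g=(180,226)),"side":dict(h=(175,260),b=(258,160),g=(265,143))}
for n in S:
    c=dict(np.load(f"pics/{n}.npz")); P=cloud(c); Z=P[...,2]; V=c["frame"].max(-1).astype(int); 
    sat=V-c["frame"].min(-1)
    print(n,"bench z",np.median(Z[(abs(Z)<.03)]))
    m=comp((Z>.035)&(Z<.065),S[n]["h"]); Q=P[m]; print(" housing",m.sum(),rect(Q),Q[:,2].max(),np.median(Q[:,2]))
    m=comp((V>110)&(sat<40)&(Z<.03)&(Z>-.01),S[n]["b"]); Q=P[m]; print(" bar",m.sum(),rect(Q),np.median(Q[:,2]))
    m=comp((Z>.02)&(Z<.065),S[n]["g"]); Q=P[m]; print(" grip",m.sum(),rect(Q),Q[:,2].max(),np.median(Q[:,:2],0))
    m2=Q[:,2]>.045; print(" griptop",m2.sum(),rect(Q[m2]))
    d=comp((Z>.004)&(Z<.065),S[n]["g"]); print(" whole bar",d.sum(),rect(P[d]))
E
```

```text
scene bench z 0.0015368010539429378
 housing 4061 (array([568.7, 202.2]), 241.5, 166.4, 87.46) 0.05682522073131413 0.050213633646682965
 bar 60838 (array([371.4, 399.5]), 1721.1, 890.4, -46.28) 0.0016777880551266944
 grip 349 (array([ 576. , -200.4]), 50.3, 23.5, 87.74) 0.05594313992533517 [ 0.58367105 -0.200609  ]
 griptop 178 (array([ 575.9, -200.4]), 50.0, 23.2, 86.92)
 whole bar 1240 (array([ 575.6, -199.9]), 219.8, 34.6, 88.22)
side bench z -2.0215675334278593e-05
 housing 5504 (array([566.5, 199.9]), 245.0, 164.5, 86.67) 0.054469488400416766 0.04791671756511695
 bar 64843 (array([684.5,  12. ]), 1144.5, 947.2, -60.39) -0.0002318960058272923
 grip 162 (array([ 573.5, -200.1]), 52.3, 20.2, 87.88) 0.056477670997279295 [ 0.57011307 -0.19131198]
 griptop 84 (array([ 573.9, -201.1]), 50.5, 19.1, 88.02)
 whole bar 576 (array([ 573.1, -203.3]), 227.2, 34.9, 86.97)
```

Run:
```python
from station import *
from helpers import *
d=np.deg2rad
best=None
for k in(0,180):
    q=[solve_ik(p,down(d(a-k))) for p,a in(([.5747,-.2003,.0165],87.8),([.5747,-.2003,.15],87.8),([.5675,.201,.15],87.1),([.5675,.296,.056],87.1),([.5675,.106,.056],87.1))]
    print(k,[None if x is None else round(float(x[5]),2) for x in q])
    if best is None and all(x is not None for x in q): best=k
print("k",best); open("k.txt","w").write(str(best))
o=down(d(87.8-best))
movep([.5747,-.2003,.15],o); grip(.06,40)
move_straight([.5747,-.2003,.0165],.1)
print(get_obs()["ft_force"],get_obs()["time"])
grip(0,40); print("w",get_obs()["width"])
move_straight([.5747,-.2003,.17],.15)
c=camera("scene"); cv2.imwrite("pics/lift.png",c["frame"][:,:,::-1])
s=get_obs();print(s["width"],s["ft_force"],s["torque"],s["time"],s["tool_pos"])
```

```text
0 [-0.37, -0.37, 0.32, 0.47, 0.16]
180 [None, None, None, -2.68, None]
k 0
[-0.6323891  -0.70348931 -0.66752232] 3.675
w 0.019824008108221346
0.019607200247822414 [-0.51786603 -0.0809597  -3.52040709] [-0.07090905  0.03873983 -0.03594289] 5.3333 [ 0.57372423 -0.19990361  0.16857921]
```

View pics/lift.png

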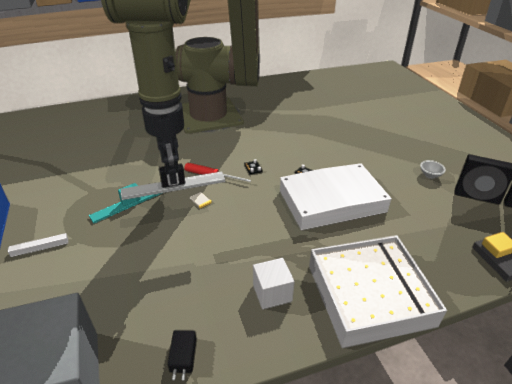

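The bar is held level in the grip (172,180) and lifted clear, with the force reading down by about 3 N. Next I'll carry it over and lay it on the cover.

Run:
```python
from station import *
from helpers import *
o=down(np.deg2rad(87.1)); x,y=.5675,.2010
movep([x,y,.17],o); move_straight([x,y,.078],.1); wait(.2)
f0=get_obs()["ft_force"][2]; z=.075
while z>.060:
    move_straight([x,y,z],.02); s=get_obs(); f=s["ft_force"][2]
    print(round(z,4),round(s["tool_pos"][2],4),round(f,2))
    if f-f0>2: break
    z-=.001
grip(.06); wait(.2)
s=get_obs(); print(s["tool_pos"],s["ft_force"],s["time"])
move_straight([x,y,.16],.15); wait(.4)
for n in("scene","side"):
    c=camera(n); np.savez(f"pics/{n}1.npz",**c); P=cloud(c); Z=P[...,2]; cv2.imwrite(f"pics/{n}1.png",c["frame"][:,:,::-1])
    V=c["frame"].max(-1)
    m=(Z>.068)&(Z<.112)&(np.hypot(P[...,0]-x,P[...,1]-y)<.05); print(n,"grip",m.sum(),rect(P[m]),P[m][:,2].max())
    m=comp((Z>.035)&(Z<.115)&(np.hypot(P[...,0]-x,P[...,1]-y)<.17),(333,193) if n=="scene" else (175,260)); print(" hous",rect(P[m]))
print(get_obs()["time"])
a=cv2.imread("pics/scene1.png")[100:270,200:440];b=cv2.imread("pics/side1.png")[170:340,100:340]
cv2.imwrite("pics/placed.png",cv2.resize(np.vstack([a,b]),None,fx=1.7,fy=1.7))
```

```text
0.075 0.0749 -3.56
0.074 0.0739 -4.14
0.073 0.0729 -3.59
0.072 0.0719 -3.32
0.071 0.0709 -3.4
0.07 0.0699 -3.74
0.069 0.0689 -2.86
0.068 0.0681 -2.64
0.067 0.068 5.03
[0.56750062 0.20102045 0.06693232] [ 0.21912657  0.12993212 -0.07662309] 11.0583
scene grip 311 (array([569.3, 198.9]), 47.6, 23.6, 88.71) 0.10759296319469769
 hous (array([568.8, 201.8]), 241.4, 165.2, 87.63)
side grip 301 (array([565.1, 199.6]), 52.0, 21.9, 85.71) 0.10641156061223134
 hous (array([567.2, 200.4]), 241.6, 165.7, 87.71)
12.325
```

View pics/placed.png

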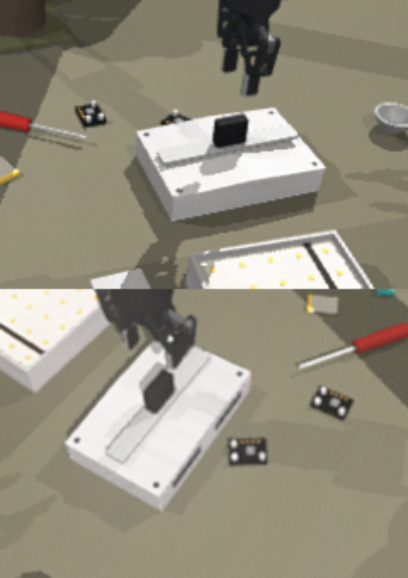

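The bar lies along the middle of the cover with the fingers clear, about 2 mm off centre and within a degree or so. Next I'll press the left end, then the right.

Run:
```python
from station import *
from helpers import *
a=np.deg2rad(87.2); o=down(a); C=np.array([.5672,.1993]); u=np.array([np.cos(a),np.sin(a)])
grip(0)
for n,sg in(("left",1),("right",-1)):
    p=C+sg*.095*u
    movep([*p,.15],o); move_straight([*p,.072],.1); wait(.2)
    f0=get_obs()["ft_force"][2]; z=.066; out=[]
    while z>.046:
        move_straight([*p,z],.02); s=get_obs(); f=s["ft_force"][2]-f0
        out.append((round(z,4),round(s["tool_pos"][2],4),round(f,1)))
        if f>12: break
        z-=.001
    wait(.7); s=get_obs()
    print(n,out[-10:],"hold",s["tool_pos"],s["ft_force"]-np.array([0,0,f0]),s["time"])
    c=camera("scene"); cv2.imwrite(f"pics/press_{n}.png",c["frame"][:,:,::-1])
    move_straight([*p,.075],.04); move_straight([*p,.16],.15)
    c=camera("side"); P=cloud(c); Z=P[...,2]
    m=(Z>.068)&(Z<.112)&(np.hypot(P[...,0]-C[0],P[...,1]-C[1])<.04); print(" grip after",rect(P[m]),get_obs()["time"])
a_=[cv2.imread(f"pics/press_{n}.png")[60:270,200:440] for n in("left","right")]
cv2.imwrite("pics/press.png",cv2.resize(np.hstack(a_),None,fx=1.6,fy=1.6))
```

```text
left [(0.062, np.float64(0.0619), np.float64(0.0)), (0.061, np.float64(0.0609), np.float64(-0.0)), (0.06, np.float64(0.0599), np.float64(-0.8)), (0.059, np.float64(0.0589), np.float64(-0.3)), (0.058, np.float64(0.0579), np.float64(0.5)), (0.057, np.float64(0.0569), np.float64(-1.4)), (0.056, np.float64(0.0559), np.float64(0.4)), (0.055, np.float64(0.0555), np.float64(4.0)), (0.054, np.float64(0.0554), np.float64(9.7)), (0.053, np.float64(0.0553), np.float64(14.7))] hold [0.57202128 0.29425973 0.05530212] [-5.08479866 -0.83589353 14.21874027] 18.925
 grip after (array([564.7, 199. ]), 51.7, 21.8, 88.36) 20.4417
right [(0.062, np.float64(0.0619), np.float64(-0.2)), (0.061, np.float64(0.0609), np.float64(0.2)), (0.06, np.float64(0.0599), np.float64(-0.1)), (0.059, np.float64(0.0589), np.float64(-0.4)), (0.058, np.float64(0.0579), np.float64(-0.3)), (0.057, np.float64(0.0569), np.float64(0.3)), (0.056, np.float64(0.0559), np.float64(-0.4)), (0.055, np.float64(0.0553), np.float64(2.7)), (0.054, np.float64(0.0552), np.float64(9.5)), (0.053, np.float64(0.0551), np.float64(15.1))] hold [0.56279767 0.10444126 0.0550609 ] [-3.00611272 -1.66942352 15.22566716] 26.7583
 grip after (array([565.2, 198.5]), 52.7, 21.5, 85.56) 28.275
```

View pics/press.png

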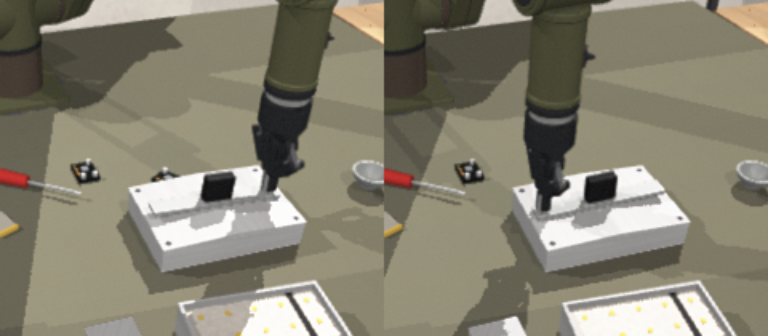

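Run:
```python
from station import *
from helpers import *
p=get_obs()["tool_pos"]; move_straight([p[0],p[1],.25],.15); wait(.5)
for n in("scene","side"):
    P=cloud(camera(n)); Z=P[...,2]
    m=(Z>.068)&(Z<.112)&(np.hypot(P[...,0]-.5672,P[...,1]-.1993)<.05); print(n,rect(P[m]))
print(get_obs()["time"],get_obs()["ft_force"]); finish_job()
```

```text
scene (array([569.5, 198.5]), 48.0, 23.0, 88.64)
side (array([565.5, 198.5]), 51.9, 22.8, 89.42)
29.625 [-0.57996125 -0.09618427  0.91121482]
the job is handed in; nothing more can be done
```

I laid the straightedge along the middle of the cover and let go of it. I then pressed its left end and its right end down in turn, and handed the job in at about 30 s of the 54 s. `finish_job()` gives no verdict, so what follows is from my own measurements.

- **Placing:** after release, the grip was about 2 mm from the housing's centre and within about 2° of its long axis.
- **Left press:** the fingertips stopped at z = 55.3 mm with about 14 N and held for 0.7 s.
- **Right press:** they stopped at z = 55.1 mm with about 15 N and held for 0.7 s. Level would be 59 mm, so both ends went down about 4 mm and the bar rocks. The cover is bowed.
- **Final check:** the grip was at about (0.5675, 0.1985) m, roughly 2–3 mm from the cover's centre and within about 2° of its long axis. The tool was clear at 0.25 m.

The two cameras disagree by about 4 mm in x and a degree or so in angle (3° in one pair of readings). That is well inside the tolerances. No check failed.

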